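# Sweep the loose dust plugs off the antistatic mat into the scoop

### The job

The three orange dust plugs pulled from the switch's ports lie scattered on the blue antistatic mat. Sweep them gently with the fingertips, along the mat and in through the open mouth of the aluminium scoop, until all three lie well inside it; do not pick up, pinch or lift any of them. Leave the optical modules and everything else on the mat where they are.

Things in the scene. Friction and masses are not known exactly. Their poses are not given: they have to be found in the camera images.
- scoop: Low aluminium bench scoop (dustpan), fixed, 120 mm deep (x), 210 mm wide (y). Origin: centre of its underside on the mat top, 2 mm above the table. Own +x runs from mouth to back wall; the mouth (-x) faces roughly the robot. Walls 25 mm high (rim 27.5), 3 mm thick; inner faces at y = -102 and +102 mm (from x = -48 mm on) and, at the back, x = 57 mm. Stub handle, 63 mm, behind.
- scoop_mouth (a point): Middle of the scoop's open front edge (x = -60 mm in its frame), flush with the mat across its whole width: there is no step.
- scoop_floor (a point): Centre of the scoop's floor, on its top face, 1.5 mm above the mat (x = 0 in the scoop's frame). The smooth floor rises evenly, about 2 degrees, from the mat's level at the mouth to 3.5 mm above the mat at the back wall; parts stay where they are left on it.
- plug1: Orange plastic dust plug lying flat, to be swept into the scoop: 34 mm long (x = -17 to +17 mm), 20 mm wide (y), 13 mm high at its flange, 9.5 to 10.5 mm at both ends; 10 to 20 g, flat underside, slides easily. Origin: centre of its underside. May lie at any yaw.
- plug2: Second orange dust plug, same as plug1.
- plug3: Third orange dust plug, same as plug1.
- module1: Optical transceiver module lying among the plugs, to be left alone: steel shell with a blue pull tab, 73 mm long (x = -37 to +36 mm), 20 mm wide (y), 12 mm high, about 90 g. Origin: centre of its underside. Its length points roughly along the scoop's x.
- module2: Second transceiver module, same as module1, lying to one side of the plugs. Leave alone.
- cleaner: Fibre connector cleaning pen, white and green, 107 mm long (x = -45 to +62 mm), 19 mm wide, 19 mm high, lying to one side of the plugs. Origin: centre of its underside. Leave alone.
- screwdriver: Screwdriver with a red handle, 190 mm long, at the left of the mat. Leave alone.
- strap_roll: Black roll of cable strap lying flat, 76 mm across, 20 mm high, at the left of the mat. Leave alone.
- tester: Yellow handheld cable tester, 160 by 75 by 32 mm, at the right of the mat. Leave alone.
- air_duster: White and blue air duster can, 52 mm across, 161 mm high, standing at the right of the mat. Origin: centre of its base. Leave alone.

How it is judged:
By the outcome, as a careful person would: the job done as asked, in the order asked, and still so for the second after the job is handed in, with the robot touching nothing.
It also fails if it takes over 64 s, if anything falls off the work surface, if the arm or the gripper's body presses on something with over 40 N, if the wrist force passes 120 N, or if a joint passes its speed limit or range.

### The arm

A 7-joint arm with a two-finger parallel gripper is mounted at the origin on the work surface. World frame = base frame: x ahead of the robot, y to its left, z up, the work surface at z = 0. Lengths are in m, angles in rad, forces in N, time in s.
With the tool pointing down it reaches from about 0.425 to 0.95 m from the base axis. Payload 4.7 kg.
Tool frame: the origin (TCP) lies between the finger pads; the fingertips stand 25 mm ahead of it and the grasp point (between the pads) lies 6 mm ahead of it; z points along the fingers, y is the line along which they close (so a half turn about z gives the same grasp; the last joint's range is limited). The gripper opens to 85 mm and grips with 20 to 120 N. Pads are 22 mm wide; open, the fingers measure 114 mm over their backs; the gripper's body (76 mm by 85 mm) begins 54 mm behind the grasp point. The pads swing forward as they close: fully open they stand 13 mm farther back than shut.
Start: joints at [-1.353, 0.469, -0.049, 1.532, 0.024, 1.141, -0.082], TCP at [0.165, 0.655, 0.256] pointing down, gripper open.
Joint ranges: [-2.59, 2.59], [-0.33, 1.99], [-1.39, 1.29], [0.1, 2.45], [-1.04, 4.18], [0.21, 1.99], [-2.66, 2.66]. Speed limits (rad/s): [2.57, 2.57, 3.14, 3.14, 3.14, 3.14, 3.14].

### API

Orientations are given as a 3x3 rotation matrix whose columns are the frame's x, y, z axes.
In Python, from rig import * gives the robot as it stands. Calls block until the motion is done:
- movep(position, orientation): joint-space move of the TCP to a pose.
- move_l(position, attitude=None, feed=0.15, until_force=None): straight line of the TCP; attitude=None keeps the orientation; feed is the mean speed in m/s. With until_force (N) it stops when the force on the tool has changed by that much, and returns True; else False.
- move_joints(angles): joint-space move.
- command_gripper(opening, newtons=None): finger opening in m; newtons is the grip in N (None keeps the last); returns when the fingers have stopped.
- sleep(seconds).
- inverse_kinematics(position, orientation): joint angles nearest the present ones, or None.
- sense(): the state.
- camera(name): name is "side" or "top" or "wrist"; returns (picture, depth): 420x560x3 uint8, red, green, blue; 420x560 float32, m along the optical axis (not along the pixel's ray), 0 where there is no reading.
- camera_params(name): a dict with "K" (3x3 intrinsics, pixels), "position" and "rotation" of the camera in the world; the wrist camera has in their place "tool_from_camera" (4x4, takes a point from camera to tool coordinates, whose origin is the TCP and whose axes are the flange's). Camera axes: x right, y down, z forward; pixel columns grow to the right and rows downward; lengths in m; the calibration is good to about 2 mm. A picture is of the moment at which its call begins: read the wrist's pose just before it. camera_params takes no time and is no camera call.
A pose or a line that the arm cannot do raises Unreachable and nothing moves.
- finish_job(): hands the job in; it is judged then, once.
The state is a dict: "time_s": time; "joint_pos": joint angles; "qd": joint speeds; "joint_efforts": joint torques, N m; "position": TCP position; "tcp_rot": TCP orientation; "wrist_force": force on the tool from outside, world axes, zero at the start; "ft_torque": the same for the moment, N m; "finger_gap": finger opening in m; "gripper_force": force on a finger pad.
Only numpy, scipy, OpenCV 4.12 (cv2) and the standard library are available. Lean on these libraries where they do the work, as an engineer would, in place of code of your own. Each camera call takes 0.05 s, during which the arm holds its last target. There are 200 camera calls.

## Working session

There is one attempt and no reset: what is moved stays moved. The work goes in short steps, each a Python script; the robot and the scene stay as the last script left them, time stands still between calls to the robot, and variables do not carry over. Pictures are saved under pics/ and viewed, at most 10 in all, crops included, and the job is handed in when it is done.

```bash
mkdir -p pics; ls
python3 - <<'E'
from rig import *
import cv2,numpy as np
for n in ["top","side"]:
    p,d=camera(n); cv2.imwrite(f"pics/{n}0.png",p[:,:,::-1]); np.save(f"pics/{n}0.npy",d)
    c=camera_params(n); print(n,c)
print(sense()["time_s"])
E
```

```text
pics
top {'K': array([[453.22742685,   0.        , 275.72986393],
       [  0.        , 453.22742685, 210.30438574],
       [  0.        ,   0.        ,   1.        ]]), 'position': array([0.42085727, 0.01202099, 1.46777542]), 'rotation': array([[ 0.01361804, -0.99396652,  0.10883519],
       [-0.99977894, -0.0152792 , -0.01444365],
       [ 0.01601942, -0.10861443, -0.99395487]])}
side {'K': array([[418.71106846,   0.        , 280.1693982 ],
       [  0.        , 418.71106846, 207.64377257],
       [  0.        ,   0.        ,   1.        ]]), 'position': array([ 0.2534543 , -0.78244335,  0.82502189]), 'rotation': array([[ 0.91771448, -0.28302605,  0.2787407 ],
       [-0.39693578, -0.62586625,  0.67136683],
       [-0.01555991, -0.72676523, -0.68670969]])}
0.1
```

View pics/top0.png

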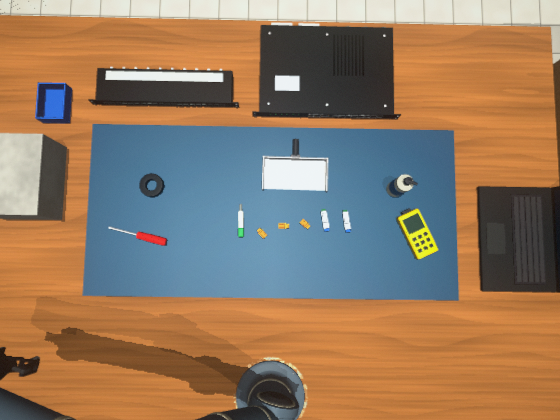

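The top view shows the scoop at about (295,174) and the plugs at (262,233), (284,226) and (305,224). The modules are at (325,220) and (347,221), and the cleaner is at (241,221). I'll get rough positions from this, then take a close wrist view.

```bash
cat > h.py <<'E'
from rig import *
import cv2,numpy as np
def ray(K,R,t,px,z):
    px=np.atleast_2d(px).astype(float)
    d=np.c_[px,np.ones(len(px))]@np.linalg.inv(K).T@R.T
    return t+d*((z-t[2])/d[:,2])[:,None]
def cam(n):
    c=camera_params(n)
    if n!="wrist": return c["K"],c["rotation"],c["position"]
    s=sense(); T=c["tool_from_camera"]
    return c["K"],s["tcp_rot"]@T[:3,:3],s["position"]+s["tcp_rot"]@T[:3,3]
def down(yaw):  # tool z down, tool y (closing line) at heading yaw
    y=np.array([np.cos(yaw),np.sin(yaw),0]);z=np.array([0,0,-1.]);return np.c_[np.cross(y,z),y,z]
def orange(p):
    h=cv2.cvtColor(p,cv2.COLOR_RGB2HSV); return cv2.inRange(h,(8,150,120),(22,255,255))
E
python3 - <<'E'
from h import *
K,R,t=cam("top")
for n,p in dict(p1=(262,233),p2=(284,226),p3=(305,224),m1=(325,220),m2=(347,221),cl=(241,221),scFL=(262,190),scFR=(327,191),scBL=(264,157),scBR=(327,158)).items():
    print(n,ray(K,R,t,p,0.01)[0].round(3))
s=sense();print(s["tcp_rot"].round(3),camera_params("wrist"))
for P in [(.5,0,.45),(.5,0,.4),(.5,0,.35)]:
  for y in (np.pi/2,-np.pi/2): print(P,y,inverse_kinematics(P,down(y)))
E
```

```text
p1 [0.506 0.034 0.01 ]
p2 [ 0.53  -0.037  0.01 ]
p3 [ 0.537 -0.104  0.01 ]
m1 [ 0.551 -0.169  0.01 ]
m2 [ 0.549 -0.24   0.01 ]
cl [0.544 0.102 0.01 ]
scFL [0.646 0.036 0.01 ]
scFR [ 0.646 -0.175  0.01 ]
scBL [0.756 0.032 0.01 ]
scBR [ 0.756 -0.175  0.01 ]
[[-0.97   0.244 -0.   ]
 [ 0.244  0.97  -0.002]
 [-0.    -0.002 -1.   ]] {'K': array([[354.47021955,   0.        , 280.92692231],
       [  0.        , 354.47021955, 212.78942315],
       [  0.        ,   0.        ,   1.        ]]), 'tool_from_camera': array([[ 3.79379773e-04, -9.49780443e-01, -3.12916868e-01,
         8.09626707e-02],
       [ 9.99999864e-01,  4.72202865e-04, -2.20855224e-04,
        -1.44296392e-04],
       [ 3.57524213e-04, -3.12916741e-01,  9.49780493e-01,
        -1.18482103e-01],
       [ 0.00000000e+00,  0.00000000e+00,  0.00000000e+00,
         1.00000000e+00]])}
(0.5, 0, 0.45) 1.5707963267948966 [-0.71307959  0.04676359  0.66928287  1.66462134 -0.02925539  1.44034111
  1.53027422]
(0.5, 0, 0.45) -1.5707963267948966 [-0.88170401  0.04681211  0.85060237  1.67064882 -0.03548461  1.44013845
 -1.59781633]
(0.5, 0, 0.4) 1.5707963267948966 [-0.68006962  0.06827875  0.64371942  1.75473343 -0.04215141  1.33241857
  1.54328524]
(0.5, 0, 0.4) -1.5707963267948966 [-0.87993109  0.07319424  0.86481143  1.76208968 -0.05730093  1.33234388
 -1.5736915 ]
(0.5, 0, 0.35) 1.5707963267948966 [-0.64105338  0.10123261  0.61461898  1.83606322 -0.06201926  1.2233457
  1.56308752]
(0.5, 0, 0.35) -1.5707963267948966 [-0.87664451  0.11616046  0.88566744  1.84506807 -0.09556185  1.22428608
 -1.53254664]
```

Run:
```python
from h import *
movep((.53,-.07,.30),down(np.pi/2)); command_gripper(0)
K,R,t=cam("wrist"); p,d=camera("wrist"); cv2.imwrite("pics/w0.png",p[:,:,::-1])
np.savez("pics/w0.npz",p=p,d=d,K=K,R=R,t=t)
m=orange(p)
for c in cv2.findContours(m,0,2)[0]:
    if cv2.contourArea(c)<100: continue
    b=cv2.boxPoints(cv2.minAreaRect(c)); w=ray(K,R,t,b,.008)
    print(cv2.contourArea(c),b.mean(0),w.mean(0).round(4),w[:,:2].round(4).tolist())
s=sense();print(s["time_s"],s["position"],s["finger_gap"])
```

```text
401.0 [251.43443 175.27869] [ 0.5378 -0.1048  0.008 ] [[0.5346, -0.1248], [0.5185, -0.1109], [0.5408, -0.0849], [0.5575, -0.0987]]
388.0 [311.  169.5] [ 0.5308 -0.0349  0.008 ] [[0.5208, -0.0514], [0.5208, -0.0189], [0.5409, -0.0181], [0.5409, -0.0511]]
412.0 [372.69037 148.3589 ] [0.5063 0.0355 0.008 ] [[0.5009, 0.0167], [0.4878, 0.03], [0.5114, 0.0543], [0.5249, 0.041]]
3.775 [ 0.52999013 -0.07000405  0.2999961 ] 6.618260439975306e-05
```

View pics/w0.png

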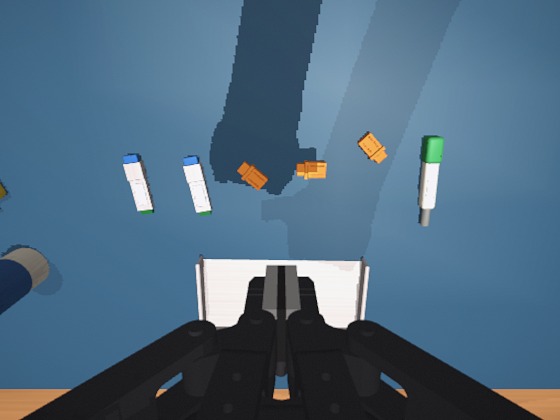

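The wrist view has world +x pointing down and +y to the right. The plugs are at (251,175), (311,170) and (373,148), module1 at (198,185) and the cleaner at (431,180). The scoop mouth runs from (202,260) to (366,265). Next I'll measure the scoop and its neighbours.

Run:
```python
from h import *
D=np.load("pics/w0.npz");K,R,t=D["K"],D["R"],D["t"]
for n,p,z in [("mod1 pts",[(184,158),(198,156),(211,213),(198,215)],.012),("mod2",[(123,156),(138,153),(153,211),(139,214)],.012),("clean",[(423,137),(443,137),(437,208),(428,225)],.012),("mouth floor L/R",[(204,259),(366,264)],.003),("rim front outer",[(200,262),(368,265)],.0275)]:
    print(n,ray(K,R,t,p,z)[:,:2].round(3).tolist())
# scoop from top camera: white pixels
p,d=camera("top");K,R,t=cam("top")
hsv=cv2.cvtColor(p,cv2.COLOR_RGB2HSV);m=cv2.inRange(hsv,(0,0,150),(180,70,255));m[:145]=0;m[200:]=0;m[:,:255]=0;m[:,335:]=0
c=max(cv2.findContours(m,0,2)[0],key=cv2.contourArea);r=cv2.minAreaRect(c);b=cv2.boxPoints(r)
print(r,ray(K,R,t,b,.0275)[:,:2].round(3).tolist(),ray(K,R,t,b,.004)[:,:2].round(3).tolist())
h=p[140:250,225:365,::-1];cv2.imwrite("pics/t1.png",cv2.resize(h,None,fx=5.5,fy=5.4,interpolation=2))
```

```text
mod1 pts [[0.517, -0.181], [0.514, -0.165], [0.583, -0.155], [0.586, -0.17]]
mod2 [[0.514, -0.251], [0.511, -0.234], [0.581, -0.224], [0.584, -0.242]]
clean [[0.493, 0.09], [0.493, 0.113], [0.577, 0.117], [0.599, 0.109]]
mouth floor L/R [[0.649, -0.169], [0.656, 0.04]]
rim front outer [[0.641, -0.169], [0.645, 0.036]]
((294.6551208496094, 172.7251739501953), (66.26546478271484, 33.63251495361328), 1.6846843957901) [[0.648, 0.039], [0.758, 0.038], [0.756, -0.177], [0.645, -0.174]] [[0.652, 0.04], [0.764, 0.038], [0.761, -0.18], [0.649, -0.177]]
```

View pics/t1.png

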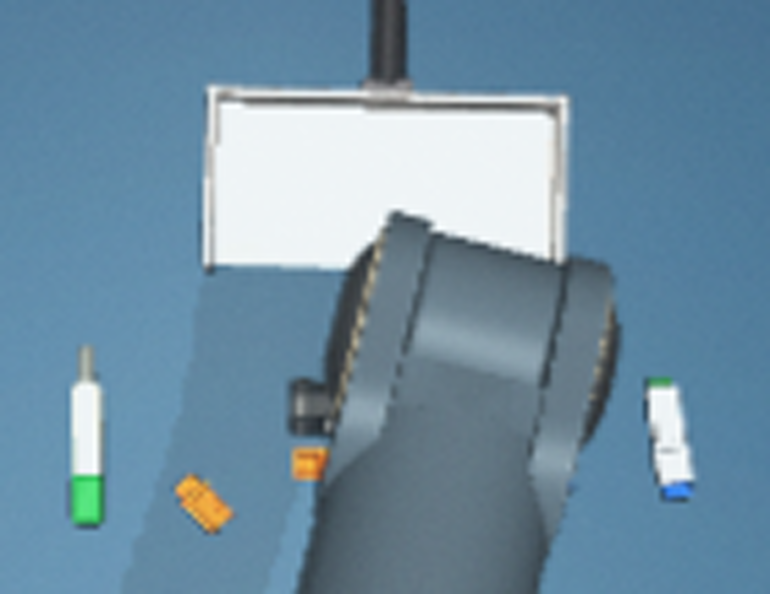

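The mouth is at x≈0.647, the scoop's inner y range is -0.170 to +0.033, and the back wall is at x≈0.755. I'll push plug2 first, with a 10 mm finger gap so the face is about 39 mm wide.

```bash
cat >> h.py <<'E'
def push(a,b,xf=.045):
    """sweep: finger centre from a to b (xy), face square to the path"""
    a,b=np.array(a,float),np.array(b,float); u=(b-a)/np.linalg.norm(b-a)
    A=down(np.arctan2(u[1],u[0])+np.pi/2)
    m=a+u*(.635-a[0])/u[0]; P=lambda q,z:(q[0],q[1],z)
    movep(P(a,.10),A); move_l(P(a,.030),feed=.1)
    f0=sense()["wrist_force"]
    move_l(P(m,.030),feed=.07); move_l(P(b,.0325),feed=.06)
    print("force",sense()["wrist_force"]-f0)
    move_l(P(b-u*.02,.035),feed=.1); move_l(P(b-u*.02,.10),feed=.2)
def look(name):
    K,R,t=cam("wrist"); p,d=camera("wrist"); cv2.imwrite(f"pics/{name}.png",p[:,:,::-1])
    for c in cv2.findContours(orange(p),0,2)[0]:
        if cv2.contourArea(c)<60: continue
        b=cv2.boxPoints(cv2.minAreaRect(c)); w=ray(K,R,t,b,.009)
        print(cv2.contourArea(c),w.mean(0)[:2].round(4),w[:,:2].round(3).tolist())
E
python3 - <<'E'
from h import *
command_gripper(.010)
push((.492,-.033),(.675,-.06))
movep((.46,-.07,.30),down(np.pi/2)); look("w1"); print(sense()["time_s"])
E
```

```text
force [ 0.43465219 -0.1969063  -0.93427074]
214.5 [ 0.6983 -0.0638] [[0.685, -0.076], [0.685, -0.052], [0.711, -0.051], [0.711, -0.076]]
366.5 [ 0.5376 -0.1047] [[0.534, -0.125], [0.517, -0.11], [0.541, -0.085], [0.558, -0.099]]
367.0 [0.5057 0.035 ] [[0.499, 0.016], [0.486, 0.03], [0.513, 0.054], [0.526, 0.04]]
10.775
```

View pics/w1.png

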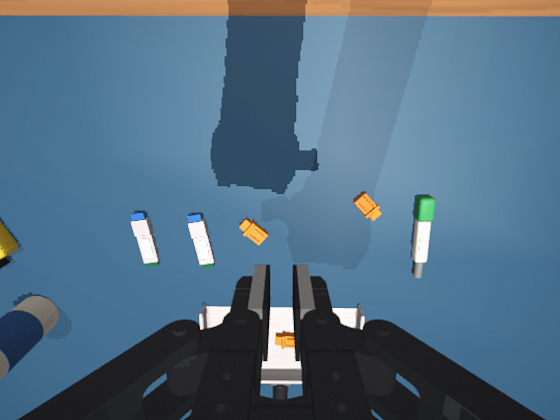

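Plug2 is inside the scoop at about (287,340) and nothing else has moved. Plug3 and plug1 are next.

Run:
```python
from h import *
push((.488,-.102),(.675,-.114))
push((.458,.051),(.675,-.004))
movep((.46,-.07,.30),down(np.pi/2)); look("w2"); print(sense()["time_s"])
command_gripper(.0)
movep((.45,.25,.30),down(np.pi/2)); p,d=camera("top"); cv2.imwrite("pics/t2.png",cv2.resize(p[140:250,225:365,::-1],None,fx=5.5,fy=5.4,interpolation=2))
K,R,t=cam("top")
for c in cv2.findContours(orange(p),0,2)[0]:
    if cv2.contourArea(c)>15: print(ray(K,R,t,cv2.boxPoints(cv2.minAreaRect(c)),.011)[:,:2].round(3).tolist())
```

```text
force [ 0.34440445 -0.01656885  0.49784987]
force [ 0.28054092 -0.23353541  0.22609907]
215.0 [ 0.6984 -0.0634] [[0.685, -0.076], [0.685, -0.051], [0.712, -0.051], [0.712, -0.076]]
23.7917
[[0.297, 0.268], [0.327, 0.176], [-0.052, 0.046], [-0.08, 0.137]]
[[0.704, -0.093], [0.705, -0.119], [0.691, -0.12], [0.691, -0.093]]
[[0.703, -0.044], [0.704, -0.074], [0.694, -0.074], [0.693, -0.044]]
[[0.695, 0.006], [0.71, 0.001], [0.699, -0.026], [0.685, -0.02]]
[[1.222, 0.926], [1.265, -0.971], [-0.059, -0.899], [-0.073, 0.823]]
```

View pics/t2.png

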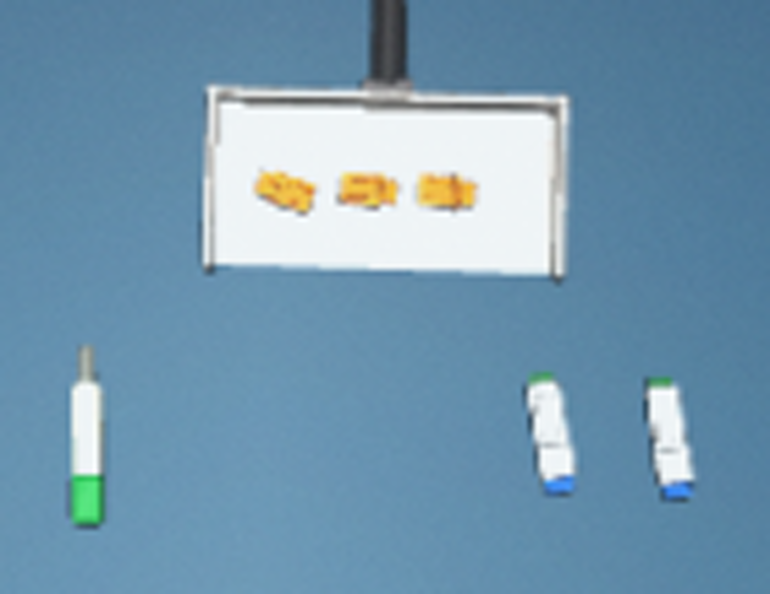

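The crop shows all three plugs near the middle of the scoop floor, at about (285,190), (367,190) and (447,190). Their trailing edges are about 35 mm inside the mouth, and the cleaner and modules haven't moved. The arm is clear, so I'll hand it in.

```bash
python3 -c "
from rig import *
print(sense()['time_s']); print(finish_job())"
```

```text
25.3167
the job is handed in; nothing more can be done
None
```

I swept all three dust plugs into the scoop, about 35 mm past its mouth, without lifting or gripping any of them; the cleaning pen and both modules stayed where they were, and I handed the job in at 25.3 s.

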